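# Add two click-together parts cases to the stack on the bench

### The arm

A 6-joint arm with a two-finger parallel gripper is mounted at the origin on a cart in front of the work surface, level with it; the furniture and walls round the work are solid. World frame = base frame: x ahead of the robot, y to its left, z up, the work surface at z = 0. Lengths are in m, angles in rad, forces in N, time in s.
With the tool pointing down it reaches from about 0.3 to 0.85 m from the base axis. Payload 5.4 kg.
Tool frame: the origin (TCP) lies midway between the tips of the shut fingers; the grasp point (between the pads) lies robot.hold_point_z behind it (robot.hold_point_z is the distance from the TCP to the grasp point, in m); z points along the fingers, y is the line along which they close (so a half turn about z gives the same grasp; the last joint's range is limited). The gripper opens to 85 mm and grips with 20 to 120 N. Pads are 22 mm wide; open, the fingers measure 114 mm over their backs; the gripper's body (76 mm by 85 mm) begins 54 mm behind the grasp point. The pads swing forward as they close: fully open they stand 13 mm farther back than shut.
Start: joints at [0.931, 0.158, 1.597, -0, 1.386, -0.21], TCP at [0.24, 0.523, 0.202] pointing down, gripper open.
Joint ranges: [-2.91, 2.91], [-0.94, 2.29], [0.18, 2.7], [-1.29, 4.43], [0.17, 2.64], [-3, 3]. Speed limits (rad/s): [2.57, 2.57, 3.14, 3.14, 3.14, 3.14].

### API

Orientations are given as a 3x3 rotation matrix whose columns are the frame's x, y, z axes.
In Python, from cell import robot, snapshot, trace, spot_point gives the robot as it stands.
- The arm moves only by the tool carry_out, never from a script. Its argument "rows" is one flat list of numbers, 7 for each row, row after row: the turn, a rotation vector about the world's x, y, z in units of pi/2 rad (1.0 is pi/2 rad), then the shift along the world's x, y, z in units of 500 mm (1.0 is 500 mm), then the closure, from -1 (fully open) to 1 (shut), so that 0 is half open. In form: [wx, wy, wz, x, y, z, claw, wx, wy, wz, x, y, z, claw, ...]. A call has 1 to 10 rows; each row is the pose to reach, as a shift and turn from the pose commanded when the call began; what a row does not reach only later rows make up. A row lasts 1/8 s, in which the tool goes at most 62.5 mm and 10.7 degrees, less where a joint would pass 70% of its speed; a pose out of reach is approached as far as the arm can. A call with a number of a shift or a turn outside -1 to 1 is refused whole. A call with a gripper value outside its range is refused whole. The fingers move at their own pace and stop on an object; the grip force is fixed at half the most. Time passes only in rows, so rows that repeat a pose let the fingers close. It gives the time, the measured TCP pose, the force, the opening and the grip force at its end, in the units of the state.
- robot.sense(): the state, without advancing time (a new reading comes with each control period).
- snapshot(name): name is "side" or "top" or "wrist"; returns a dict with "img" (480x640x3 uint8, red, green, blue), "K" (3x3 intrinsics, pixels), "k1" (the pictures are not rectified: a ray, as slopes to the right and down, at radius r is drawn at 1 + k1 r^2 times it, then the intrinsics apply), "R" (3x3) and "t" (3): a world point X has camera coordinates R X + t; the wrist camera has in their place "hand_eye" (4x4, takes a point from camera to tool coordinates, whose origin is the TCP and whose axes are the flange's). Camera axes: x right, y down, z forward; pixel columns grow to the right and rows downward; lengths in m; the calibration is good to about 2 mm. A picture is of the moment at which its call begins: read the wrist's pose just before it. There is no depth.
- robot.hand_in(): hands the job in; it is judged then, once.
Trained networks look in a picture, given as the dict that the camera call returned (one of the last four; its "shot" number tells which), for a name from the list of things; names that differ only in an ending like _2 or _b are one class to them, and where a whole thing is asked for, a point or a joint stands for the part that bears it (a point fixed in the world has none). Each returns a list of dicts, best first, with "score" (0 to 1); they miss things now and then, are a little off and sometimes report something else, mostly with a low value. They report only what shows in the picture. A call takes as long as a camera call.
- trace(picture, name): "mask" (480x640 bool, what is visible of it) and "point" ([column, row] in pixels, amid what is visible of it).
- spot_point(picture, name): "point" ([column, row] in pixels: a listed point, or the origin of a listed thing).
The state is a dict: "time": time; "joints": joint angles; "joint_vel": joint speeds; "joint_efforts": joint torques, N m; "position": TCP position; "tcp_rot": TCP orientation; "wrist_force": force on the tool from outside, world axes, zero at the start; "ft_torque": the same for the moment, N m; "opening": finger opening in m; "grasp_force": force on a finger pad.
Only numpy, scipy, OpenCV 4.12 (cv2) and the standard library are available. Lean on these libraries where they do the work, as an engineer would, in place of code of your own. Each camera call takes 0.05 s, during which the arm holds its last target. There are 200 camera calls.

### The job

Add the two loose parts cases to the stack that stands on the black base plate: first the deep red-lidded case onto the blue one, then the shallow yellow-lidded case onto the red one, all with the snap clips at the same end. Set each case down squarely, about 3 cm back toward the clip end so that its ledges drop between the hooked rails of the lid below, then push it toward the hinge end, past the spring of the white catch, until it comes up against the stop with the catch sprung up behind it and the cases flush. Carry the cases level so that their contents stay sorted, do not shove the stack along the bench, leave the blue case locked on its base and the thread spool, yellow screwdriver and hammer where they lie, and let go of everything at the end.

Things in the scene. Friction and masses are not known exactly. Their poses are not given: they have to be found in the camera images.
- dock: black base plate of the stack, 150 x 84 mm, about 1.6 kg, standing loose on two rubber strips: a level push of some 20 to 35 N makes the whole stack slide. Its middle pad, on which the blue case sits, is 10 mm high and has the same rails and catch as the lids. Origin: centre of its underside; x points from the clip end to the hinge end of the stack.
- blue_case_mid (a point): closed parts case, blue lid, black body, 124 mm (x) by 62 mm (y), 52 mm from lower edge to lid top; two black snap clips and a blank label on its front end (-x), hinge knuckles at the back (+x). Grip it across its flat sides (along y, 62 mm). This point: its centre, 26 mm above its lower edge, z up. Already locked on the base, about 0.85 kg, with 1 to 2 mm of play.
- red_case_mid (a point): closed parts case, red lid, black body, 124 mm (x) by 62 mm (y), 52 mm from lower edge to lid top; two black snap clips and a blank label on its front end (-x), hinge knuckles at the back (+x). Grip it across its flat sides (along y, 62 mm). This point: its centre, 26 mm above its lower edge, z up. Loose, about 0.5 kg. Home on blue: 52 mm above blue's centre, same x, y in blue's frame.
- yellow_case_mid (a point): closed parts case, yellow lid, black body, 124 mm (x) by 62 mm (y), 42 mm from lower edge to lid top; two black snap clips and a blank label on its front end (-x), hinge knuckles at the back (+x). Grip it across its flat sides (along y, 62 mm). This point: its centre, 21 mm above its lower edge, z up. Loose, about 0.36 kg. Home on red: 47 mm above red's centre, same x, y in red's frame.
- blue_case_deck (a point): centre of the blue case's lid top. Four hooked rails stand 10 mm up from each lid, at x +-34 mm, each 20 mm long, outer edges at y +-27 mm, rounded. Each case is 12 mm hollow below, with four ledges (3 mm thick, 16 mm long) inside its side skirts at its own x +-34 mm, which go under the rails' overhang; 2 mm of play sideways.
- red_case_deck (a point): centre of the red case's lid top; rails and catch as on the blue lid. A case can be set down 20 to 45 mm back from home (toward -x of the case below); then its lower edge rests on the lid top. Set down wrongly it stands up to 10 mm high on the rails.
- blue_case_latch (a joint): sprung white catch in the blue lid, near its middle, 6 mm proud: 0 = up, 0.007 m = pressed flush. A case pushed home (+x) meets its ramp some 10 mm before home; the push rises to 8 to 15 N, is highest 3 mm before home, then the catch snaps up behind the case and locks it; the hard stop is 1 mm past home. Pressed down hard, the case binds: let it only just rest.
- red_case_latch (a joint): the same catch in the red case's lid, which locks the yellow case: 0 = up, 0.007 m = pressed flush.
- dock_latch (a joint): the same catch in the base plate, up (0) behind the blue case from the start.
- spool: standing spool of orange waxed thread, 43 mm across, 47 mm high; origin at the centre of its underside. A bystander, loose.
- screwdriver: screwdriver with a yellow handle lying flat, 210 x 44 x 24 mm; origin at the middle of its underside. A bystander, loose.
- hammer: small hammer with a wooden handle lying behind the cases, 266 x 164 x 27 mm over all; origin at the middle of its underside. A bystander, loose.

How it is judged:
On the way, in this order (a step that is already met when the one before it is completed fails the run):
1. the red case is locked squarely on the blue one, its catch up behind it (x of red_case_mid in the frame of blue_case_mid between -0.002 and 0.002 m and y of red_case_mid in the frame of blue_case_mid between -0.003 and 0.003 m and z of red_case_mid in the frame of blue_case_mid between 0.05 and 0.054 m and angle between the x axis of red_case_mid and the x axis of blue_case_mid, either way round below 0.08 rad and angle between red_case_mid's own z axis and vertical below 0.05 rad and value of joint blue_case_latch below 0.0015 m), for 0.2 s.
2. the yellow case is locked squarely on the red one, its catch up behind it (all of step 1 and x of yellow_case_mid in the frame of red_case_mid between -0.002 and 0.002 m and y of yellow_case_mid in the frame of red_case_mid between -0.003 and 0.003 m and z of yellow_case_mid in the frame of red_case_mid between 0.045 and 0.049 m and angle between the x axis of yellow_case_mid and the x axis of red_case_mid, either way round below 0.08 rad and angle between yellow_case_mid's own z axis and vertical below 0.05 rad and value of joint red_case_latch below 0.0015 m), for 0.2 s.
At the end, for the whole second after the job is handed in: Blue on the base plate, red on blue and yellow on red, each locked home: centres within 2 mm of home lengthwise, 3 mm sideways and 2 mm in height, long axes within 0.08 rad of the one below, upright within 0.05 rad, the catches below them up (less than 1.5 mm pressed) (all of step 2 and x of blue_case_mid in the frame of dock between -0.002 and 0.002 m and y of blue_case_mid in the frame of dock between -0.003 and 0.003 m and z of blue_case_mid in the frame of dock between 0.034 and 0.038 m and angle between the x axis of blue_case_mid and the x axis of dock, either way round below 0.08 rad and angle between blue_case_mid's own z axis and vertical below 0.05 rad and value of joint dock_latch below 0.0015 m); the robot touches nothing.
It fails at once if a case is tipped more than 0.45 rad (angle between any of blue_case_mid, red_case_mid, yellow_case_mid's own z axis and vertical above 0.45 rad).
It fails at once if the base plate of the stack is shoved by more than 6 mm (distance of dock from where it was at the start of the episode above 0.006 m).
It fails at once if the thread spool, the screwdriver or the hammer is moved by more than 40 mm (distance of any of spool, screwdriver, hammer from where it was at the start of the episode above 0.04 m).
It also fails if it takes over 64 s, if anything falls off the work surface, if the arm or the gripper's body presses on something with over 40 N, if the wrist force passes 120 N, or if a joint passes its speed limit or range.

## Working session

There is one attempt and no reset: what is moved stays moved. The work goes in short steps, Python scripts to look and compute and a tool call to move; the robot and the scene stay as the last step left them, time stands still between calls to the robot, and variables do not carry over. Pictures are saved under pics/ and viewed, at most 10 in all, crops included, and the job is handed in when it is done.

Besides the shell and the picture viewer there is one more tool, called after "Call:" as a command line: name --argument value ..., lists and objects as JSON in quotes. carry_out: Moves the arm, as the interface text tells. Its arguments: {"type":"object","properties":{"rows":{"type":"array"}},"required":["rows"]}

```bash
mkdir -p pics; ls; cat > h.py <<'E'
import numpy as np, cv2
from cell import robot, snapshot, trace, spot_point
def cam(p):
    if 'hand_eye' in p:
        s=p['_s']; T=np.eye(4); T[:3,:3]=np.array(s['tcp_rot']).reshape(3,3); T[:3,3]=s['position']
        T=T@np.array(p['hand_eye']); return T[:3,:3].T, -T[:3,:3].T@T[:3,3]
    return np.array(p['R']),np.array(p['t'])
def snap(n):
    s=robot.sense(); p=snapshot(n); p['_s']=s; return p
def ray(p,uv):
    K=np.array(p['K']); k=p['k1']; d=cv2.undistortPoints(np.array([[uv]],float),K,np.array([k,0,0,0.]))[0,0]
    R,t=cam(p); return -R.T@t, R.T@np.array([d[0],d[1],1])
def onz(p,uv,z):
    o,d=ray(p,uv); return o+d*(z-o[2])/d[2]
def proj(p,X):
    R,t=cam(p); return cv2.projectPoints(np.array(X,float).reshape(-1,1,3),cv2.Rodrigues(R)[0],t,np.array(p['K']),np.array([p['k1'],0,0,0.]))[0].reshape(-1,2)
def tri(obs):
    A=np.zeros((3,3));b=np.zeros(3)
    for p,uv in obs:
        o,d=ray(p,uv); d=d/np.linalg.norm(d); P=np.eye(3)-np.outer(d,d); A+=P;b+=P@o
    X=np.linalg.solve(A,b); return X,[float(np.linalg.norm(proj(p,X)[0]-uv)) for p,uv in obs]
def save(p,f): cv2.imwrite('pics/'+f,p['img'][:,:,::-1])
E
python3 - <<'E'
from h import *
print(robot.hold_point_z, robot.sense())
a=snap('top'); b=snap('side'); save(a,'top0.png'); save(b,'side0.png')
for n in ['dock','blue_case_mid','blue_case_deck','red_case_mid','red_case_deck','yellow_case_mid','spool','screwdriver','hammer']:
    A=spot_point(a,n);B=spot_point(b,n)
    print(n,[(x['point'],round(x['score'],2)) for x in A[:2]],[(x['point'],round(x['score'],2)) for x in B[:2]])
    if A and B: X,e=tri([(a,A[0]['point']),(b,B[0]['point'])]); print('   ',X.round(4),np.round(e,1))
for p in (a,b): R,t=cam(p); print(-R.T@t, p['k1'])
E
```

```text
pics
0.0187 {'time': 0.0, 'joints': array([ 9.30882562e-01,  1.59050391e-01,  1.59822361e+00,  2.84498660e-06,
        1.38618997e+00, -2.10104160e-01]), 'joint_vel': array([ 5.79463887e-04, -4.42935598e-04, -7.90659822e-04, -3.46327502e-04,
       -1.49087894e-04,  5.40312422e-05]), 'joint_efforts': array([ 1.18123651e-03, -3.95985925e+01, -3.31434059e+01, -3.70470332e-06,
        8.20133253e-03,  1.57610607e-06]), 'position': array([0.23922703, 0.52216133, 0.20072051]), 'tcp_rot': array([[-9.09044665e-01,  4.16697185e-01, -1.11965273e-03],
       [ 4.16698504e-01,  9.09043513e-01, -1.49939764e-03],
       [ 3.93018278e-04, -1.82957704e-03, -9.99998249e-01]]), 'wrist_force': array([-0.09663903, -0.1628291 , -0.40517783]), 'ft_torque': array([-0.03029555, -0.02769924, -0.04258847]), 'grasp_force': 0.0, 'opening': 0.08504478838094783}
dock [([371.6, 271.9], 0.93)] [([343.7, 283.7], 0.64)]
    [ 0.5312 -0.0651 -0.0114] [0.9 0.8]
blue_case_mid [([374.1, 270.6], 0.71)] [([342.8, 268.5], 0.6), ([342.3, 260.7], 0.34)]
    [ 0.5283 -0.0632  0.0405] [0.8 0.7]
blue_case_deck [([373.9, 271.3], 0.7), ([216.3, 278.7], 0.39)] [([342.4, 260.4], 0.55)]
    [ 0.5258 -0.0602  0.0655] [1.7 1.5]
red_case_mid [([218.9, 279.3], 0.95)] [([267.6, 213.6], 0.65)]
    [0.5092 0.288  0.0183] [0.8 0.6]
red_case_deck [([216.6, 281.0], 0.55)] [([267.2, 204.7], 0.76)]
    [0.5052 0.2854 0.053 ] [2.3 1.7]
yellow_case_mid [([143.5, 277.0], 0.68), ([217.1, 280.9], 0.34)] [([243.8, 188.5], 0.8)]
    [0.5141 0.4549 0.0226] [1.1 0.8]
spool [([284.8, 310.2], 0.57)] [([271.6, 256.0], 0.77)]
    [ 0.4387  0.1399 -0.0143] [0.2 0.2]
screwdriver [([461.0, 319.7], 0.58)] [([358.4, 355.4], 0.92)]
    [ 0.4189 -0.2682 -0.0043] [0. 0.]
hammer [([186.9, 187.3], 0.91)] [([309.6, 183.8], 0.89)]
    [0.7231 0.3729 0.0111] [0.7 0.5]
[0.4086018  0.09725458 1.12750493] 0.04301945096583199
[-0.00857698 -0.73463854  0.78775405] 0.028767822277419572
```

View pics/top0.png

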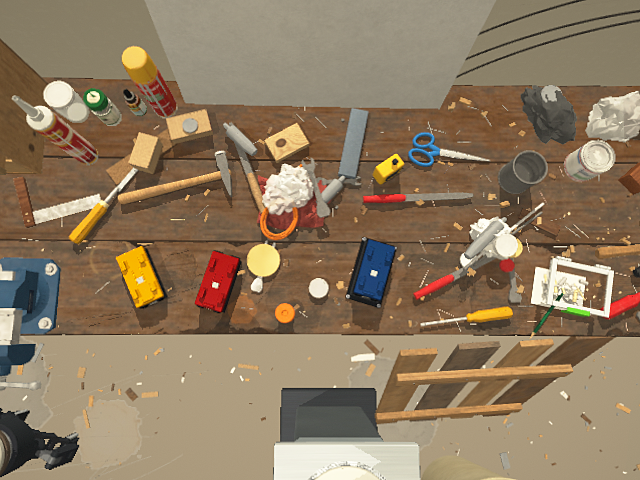

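View pics/side0.png

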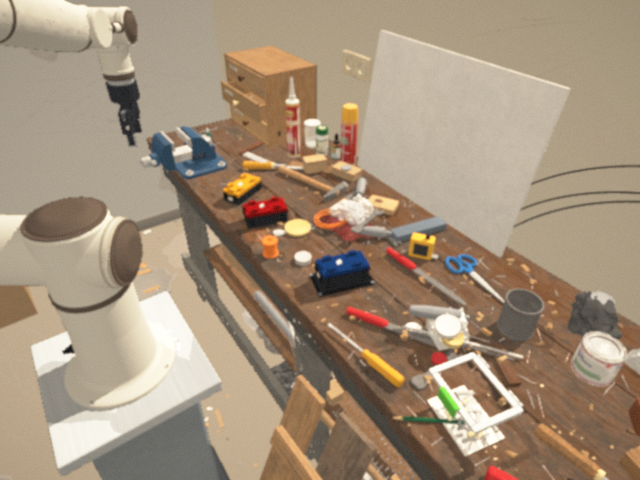

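Top view: blue stack at about (374,271), red case at (218,280), yellow at (141,277), spool at (285,312). The side view agrees. Next I need the yaws and the clip ends.

```bash
python3 - <<'E'
from h import *
a=snap('top'); b=snap('side')
rows=[]
for n,z,h in [('blue_case_mid',.062,.06),('red_case_mid',.052,.05),('yellow_case_mid',.042,.04)]:
    m=trace(a,n)[0]; M=m['mask']; 
    g=cv2.cvtColor(a['img'],cv2.COLOR_RGB2HSV); M2=M&(g[:,:,1]>120)&(g[:,:,2]>60)
    v,u=np.nonzero(M2); P=np.array([onz(a,(x,y),z)[:2] for x,y in zip(u,v)],np.float32)
    r=cv2.minAreaRect(P); bx=cv2.boxPoints(r); 
    e=[bx[1]-bx[0],bx[2]-bx[1]]; e=max(e,key=np.linalg.norm); e=e*np.sign(e[0])
    print(n,m['score'],len(P),r[0],r[1],'axis yaw deg',np.degrees(np.arctan2(e[1],e[0])),m['point'])
    x,y=map(int,m['point']); c=cv2.resize(a['img'][y-42:y+42,x-42:x+42],(266,266),interpolation=cv2.INTER_CUBIC)
    x,y=map(int,trace(b,n)[0]['point']); d=cv2.resize(b['img'][y-42:y+42,x-42:x+42],(266,266),interpolation=cv2.INTER_CUBIC)
    rows.append(np.vstack([c,d]))
cv2.imwrite('pics/crops.png',np.hstack(rows)[:,:,::-1])
w=snap('wrist');print(np.round(w['hand_eye'],3),np.round(w['K'],0))
E
```

```text
blue_case_mid 0.72 1511 (0.5287535786628723, -0.05959533527493477) (0.0625116378068924, 0.12508177757263184) axis yaw deg -16.54613 [374.1, 271.5]
red_case_mid 0.74 1597 (0.500651478767395, 0.28512048721313477) (0.06852392852306366, 0.1247832402586937) axis yaw deg -16.908081 [219.4, 279.7]
yellow_case_mid 0.92 1682 (0.5134797096252441, 0.45502638816833496) (0.1269162893295288, 0.07377952337265015) axis yaw deg 25.184216 [142.1, 276.7]
[[ 0.001 -0.946 -0.325  0.083]
 [ 1.     0.001  0.     0.001]
 [-0.    -0.325  0.946 -0.171]
 [ 0.     0.     0.     1.   ]] [[379.   0. 315.]
 [  0. 379. 237.]
 [  0.   0.   1.]]
```

View pics/crops.png

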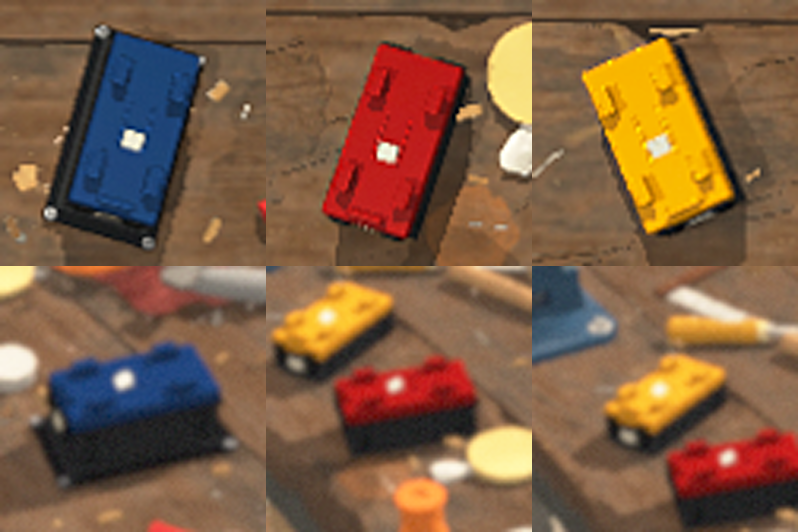

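The blue and red long axes lie at about -17°, yellow at about +25°. In all three the white catch sits off-centre toward the robot and the label end faces the robot. I'll move above red for a close look.

Call:
carry_out --rows '[0, 0, 0.086, 0.526, -0.472, -0.094, -1, 0, 0, 0.086, 0.526, -0.472, -0.094, -1, 0, 0, 0.086, 0.526, -0.472, -0.094, -1, 0, 0, 0.086, 0.526, -0.472, -0.094, -1, 0, 0, 0.086, 0.526, -0.472, -0.094, -1, 0, 0, 0.086, 0.526, -0.472, -0.094, -1, 0, 0, 0.086, 0.526, -0.472, -0.094, -1, 0, 0, 0.086, 0.526, -0.472, -0.094, -1, 0, 0, 0.086, 0.526, -0.472, -0.094, -1]'

```text
time: 2.58
position: [0.5018, 0.2877, 0.155]
tcp_rot: [[-0.957, 0.289, 0.0], [0.289, 0.957, 0.0], [-0.0, 0.0, -1.0]]
wrist_force: [-0.5, 0.1, 0.9]
opening: 0.0851
grasp_force: 0.0
```

```bash
cat >> h.py <<'E'
def lid(p,n,z,satmin=120):
    """rect of coloured lid from mask projected to height z"""
    m=trace(p,n)[0]; g=cv2.cvtColor(p['img'],cv2.COLOR_RGB2HSV); M=(m['mask']&(g[:,:,1]>satmin)&(g[:,:,2]>50)).astype(np.uint8)
    c=max(cv2.findContours(M,0,cv2.CHAIN_APPROX_NONE)[0],key=cv2.contourArea)[:,0]
    P=np.array([onz(p,q,z)[:2] for q in c],np.float32); r=cv2.minAreaRect(P); b=cv2.boxPoints(r)
    e=max([b[1]-b[0],b[2]-b[1]],key=np.linalg.norm); e=e*np.sign(e[0])
    print(n,'score',round(m['score'],2),'c',np.round(r[0],4),'size',np.round(r[1],4),'yaw',round(float(np.degrees(np.arctan2(e[1],e[0]))),2))
def tcp():
    s=robot.sense(); R=np.array(s['tcp_rot']); print('t',round(s['time'],2),'pos',np.round(s['position'],4),'yaw',round(float(np.degrees(np.arctan2(-R[1,0],-R[0,0]))),2),'F',np.round(s['wrist_force'],1),'open',round(s['opening'],4),'gf',s['grasp_force'])
E
python3 - <<'E'
from h import *
w=snap('wrist'); save(w,'w1.png'); tcp(); lid(w,'red_case_mid',.052)
for n,z in [('red_case_mid',.026),('red_case_deck',.052),('red_case_latch',.058)]:
    for x in spot_point(w,n)[:1]: print(n,x['score'],x['point'],onz(w,x['point'],z).round(4))
E
```

```text
t 2.62 pos [0.5018 0.2877 0.155 ] yaw -16.78 F [-0.6  0.5 -0.1] open 0.085 gf 0.0
red_case_mid score 0.76 c [0.5018 0.2893] size [0.0623 0.1227] yaw -16.42
red_case_mid 0.69 [313.6, 218.2] [0.5054 0.2864 0.026 ]
red_case_deck 0.61 [312.2, 223.1] [0.5016 0.2865 0.052 ]Traceback (most recent call last):
  File "<stdin>", line 4, in <module>
ValueError: it knows: blue_case_deck, blue_case_mid, dock, hammer, red_case_deck, red_case_mid, screwdriver, spool, yellow_case_mid
```

View pics/w1.png

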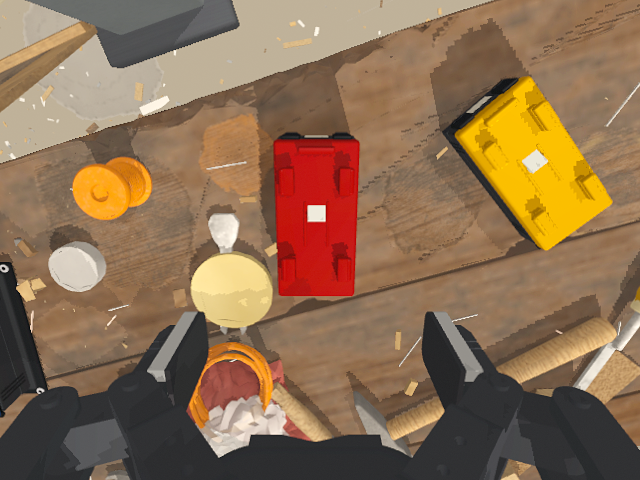

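Red lies squarely below the gripper with its clips (305,135) toward the robot; its lid measures 62x123 mm, centre (0.502, 0.289). Descending and gripping.

Call:
carry_out --rows '[0, 0, 0.004, 0, 0.002, -0.1, -1, 0, 0, 0.004, 0, 0.002, -0.2, -1, 0, 0, 0.004, 0, 0.002, -0.25, -1, 0, 0, 0.004, 0, 0.002, -0.29, -1, 0, 0, 0.004, 0, 0.002, -0.296, -1, 0, 0, 0.004, 0, 0.002, -0.296, -1, 0, 0, 0.004, 0, 0.002, -0.296, 1, 0, 0, 0.004, 0, 0.002, -0.296, 1, 0, 0, 0.004, 0, 0.002, -0.296, 1, 0, 0, 0.004, 0, 0.002, -0.296, 1]'

```text
time: 4.03
position: [0.504, 0.2883, 0.0086]
tcp_rot: [[-0.959, 0.284, 0.003], [0.284, 0.959, 0.001], [-0.002, 0.002, -1.0]]
wrist_force: [-1.4, 0.7, 5.7]
opening: 0.0601
grasp_force: 66.0
```

Call:
carry_out --rows '[0, 0, 0, 0, 0, 0, 1, 0, 0, 0, 0, 0, 0, 1, 0, 0, 0, 0, 0, 0, 1]'

```text
time: 4.4
position: [0.504, 0.2883, 0.0086]
tcp_rot: [[-0.959, 0.284, 0.003], [0.285, 0.959, 0.001], [-0.002, 0.002, -1.0]]
wrist_force: [-0.3, 0.5, 5.7]
opening: 0.06
grasp_force: 66.0
```

Gripped (60 mm opening, 66 N). Lifting and carrying to a high spot past the stack, where the wrist camera can see blue beside the held case.

Call:
carry_out --rows '[0, 0, 0, 0, 0, 0.03, 1, 0, 0, 0, 0, 0, 0.1, 1, 0, 0, 0, 0, 0, 0.2, 1, 0, 0, 0, 0.02, -0.05, 0.3, 1, 0, 0, 0, 0.05, -0.13, 0.4, 1, 0, 0, 0, 0.08, -0.22, 0.48, 1, 0, 0, 0, 0.11, -0.32, 0.55, 1, 0, 0, 0, 0.14, -0.42, 0.6, 1, 0, 0, 0, 0.17, -0.51, 0.63, 1, 0, 0, 0, 0.2, -0.6, 0.65, 1]'

```text
time: 5.65
position: [0.6024, -0.0138, 0.3325]
tcp_rot: [[-0.959, 0.285, -0.0], [0.285, 0.959, 0.0], [0.0, 0.0, -1.0]]
wrist_force: [1.8, 0.4, -5.5]
opening: 0.0601
grasp_force: 67.6
```

Call:
carry_out --rows '[0, 0, 0, 0.03, -0.08, 0.01, 1, 0, 0, 0, 0.05, -0.13, 0.016, 1, 0, 0, 0, 0.06, -0.16, 0.016, 1, 0, 0, 0, 0.06, -0.16, 0.016, 1, 0, 0, 0, 0.06, -0.16, 0.016, 1, 0, 0, 0, 0.06, -0.16, 0.016, 1]'

```text
time: 6.4
position: [0.6324, -0.0911, 0.3398]
tcp_rot: [[-0.959, 0.283, -0.0], [0.283, 0.959, 0.0], [0.0, 0.0, -1.0]]
wrist_force: [-0.2, -0.4, -5.5]
opening: 0.06
grasp_force: 67.6
```

```bash
python3 - <<'E'
from h import *
w=snap('wrist'); a=snap('top'); save(w,'w2.png'); tcp()
lid(w,'blue_case_mid',.062); 
for p in (w,a):
  for n,z in [('dock',0),('blue_case_mid',.036),('blue_case_deck',.062)]:
    for x in spot_point(p,n)[:1]: print(n,round(x['score'],2),x['point'],onz(p,x['point'],z).round(4))
E
```

```text
t 6.5 pos [ 0.6325 -0.0914  0.3399] yaw -16.46 F [-0.5 -0.9 -5.6] open 0.06 gf 67.55955934524536
blue_case_mid score 0.58 c [ 0.5297 -0.0596] size [0.062  0.1232] yaw -16.46
blue_case_mid 0.84 [314.2, 83.6] [ 0.528  -0.0603  0.036 ]
blue_case_deck 0.56 [314.9, 84.6] [ 0.5305 -0.0602  0.062 ]
dock 0.77 [371.4, 271.4] [ 0.5293 -0.0619  0.    ]
blue_case_mid 0.98 [370.8, 271.5] [ 0.5252 -0.0555  0.036 ]
blue_case_deck 0.88 [374.2, 267.8] [ 0.5307 -0.0595  0.062 ]
```

View pics/w2.png

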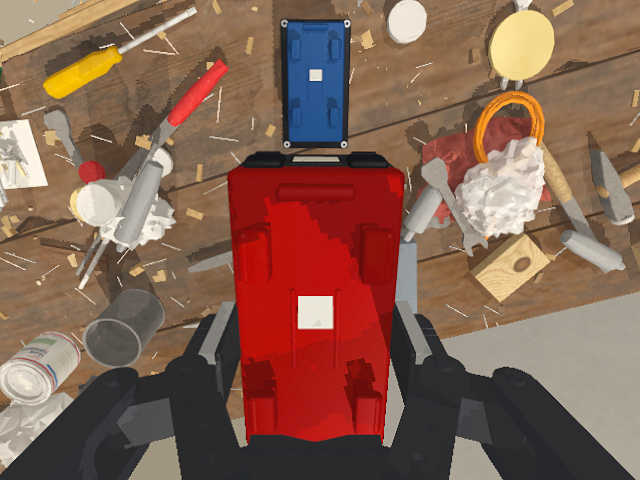

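Blue (rows 20–147, column 315) is seen clearly; wrist and top agree on a centre of (0.5297, -0.0598) and yaw -16.5°. The red case hangs straight in the grip. Working out where red sits in the tool.

```bash
python3 - <<'E'
from h import *
w=snap('wrist'); s=w['_s']; R=np.array(s['tcp_rot'])
p=np.array(s['position']); z=p[2]+.0435
for n,q in [('frontL',(229,170)),('frontR',(404,170)),('catch',(315.5,297))]:
    for dz in (0,): 
        X=onz(w,q,z+dz+(.006 if n=='catch' else 0)); d=(X-p); c=np.array([-R[:,0],R[:,1]])@d; print(n,c.round(4))
bx=np.array([.5297,-.0598]); ax=np.array([-R[0,0],-R[1,0]]); ax/=np.linalg.norm(ax)
bc=onz(w,(315.5,75),.068)[:2]; print('blue catch along',(bc-bx)@ax, 'ax',ax)
for o in (0,-.002): # case centre along-axis offset in tool
    for back in (.03,0): print(o,back,(bx-ax*(back+o)).round(4), ((bx-ax*(back+o)-p[:2])/.5).round(4))
E
```

```text
frontL [-0.063  -0.0282]
frontR [-0.0631  0.0307]
catch [-0.0185  0.0009]
blue catch along -0.00784601409857368 ax [ 0.95870883 -0.28438948]
0 0.03 [ 0.5009 -0.0513] [-0.2633  0.082 ]
0 0 [ 0.5297 -0.0598] [-0.2058  0.0649]
-0.002 0.03 [ 0.5029 -0.0518] [-0.2595  0.0809]
-0.002 0 [ 0.5316 -0.0604] [-0.202   0.0638]
```

Call:
carry_out --rows '[0, 0, 0, -0.05, 0.015, -0.03, 1, 0, 0, 0, -0.12, 0.035, -0.1, 1, 0, 0, 0, -0.19, 0.058, -0.2, 1, 0, 0, 0, -0.24, 0.072, -0.3, 1, 0, 0, 0, -0.261, 0.078, -0.4, 1, 0, 0, 0, -0.261, 0.078, -0.47, 1, 0, 0, 0, -0.261, 0.078, -0.5, 1, 0, 0, 0, -0.261, 0.078, -0.508, 1, 0, 0, 0, -0.261, 0.078, -0.508, 1, 0, 0, 0, -0.261, 0.078, -0.508, 1]'

```text
time: 8.15
position: [0.5035, -0.0538, 0.0873]
tcp_rot: [[-0.959, 0.284, 0.003], [0.284, 0.959, -0.001], [-0.003, -0.0, -1.0]]
wrist_force: [0.0, -0.0, -5.7]
opening: 0.0601
grasp_force: 67.5
```

```bash
python3 - <<'E'
from h import *
b=snap('side'); a=snap('top'); w=snap('wrist'); tcp()
c=cv2.resize(b['img'][200:320,270:400],(520,480),interpolation=cv2.INTER_CUBIC)
cv2.imwrite('pics/s3.png',c[:,:,::-1])
c1=cv2.resize(a['img'][220:320,320:430],(440,400),interpolation=cv2.INTER_CUBIC)
lid(a,'red_case_mid',.085-.0086+.052)
E
```

```text
t 8.3 pos [ 0.5028 -0.0535  0.0866] yaw -16.53 F [ 0.1 -0.8 -5.3] open 0.0603 gf 67.52632141113281
red_case_mid score 0.63 c [ 0.4589 -0.0522] size [0.0373 0.0444] yaw -17.62
```

View pics/s3.png

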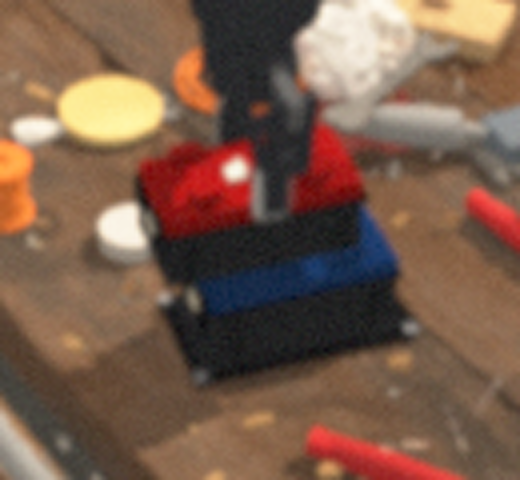

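Side view: red hangs above blue, level and about 3 cm back toward the clip end (the blue lid shows at the hinge end). Lowering gently.

Call:
carry_out --rows '[0, 0, 0, 0, 0.002, 0, 1, 0, 0, 0, 0, 0.002, -0.01, 1, 0, 0, 0, 0, 0.002, -0.018, 1, 0, 0, 0, 0, 0.002, -0.024, 1, 0, 0, 0, 0, 0.002, -0.027, 1, 0, 0, 0, 0, 0.002, -0.03, 1, 0, 0, 0, 0, 0.002, -0.03, 1, 0, 0, 0, 0, 0.002, -0.03, 1, 0, 0, 0, 0, 0.002, -0.03, 1]'

```text
time: 9.48
position: [0.5022, -0.0523, 0.0708]
tcp_rot: [[-0.959, 0.284, 0.0], [0.284, 0.959, -0.0], [-0.0, -0.0, -1.0]]
wrist_force: [0.7, 0.3, -5.5]
opening: 0.0599
grasp_force: 67.6
```

It passed between the rails with no contact. Lowering in 0.5–1 mm steps to touch.

Call:
carry_out --rows '[0, 0, 0, 0, 0, -0.001, 1, 0, 0, 0, 0, 0, -0.002, 1, 0, 0, 0, 0, 0, -0.002, 1, 0, 0, 0, 0, 0, -0.002, 1]'

```text
time: 9.98
position: [0.5022, -0.0523, 0.0705]
tcp_rot: [[-0.959, 0.284, 0.0], [0.284, 0.959, -0.0], [-0.0, -0.0, -1.0]]
wrist_force: [-5.3, 1.3, 5.7]
opening: 0.06
grasp_force: 68.8
```

Call:
carry_out --rows '[0, 0, 0, 0, 0, 0.001, 1, 0, 0, 0, 0.0096, -0.0028, 0.001, 1, 0, 0, 0, 0.0192, -0.0057, 0.001, 1, 0, 0, 0, 0.0288, -0.0085, 0.001, 1, 0, 0, 0, 0.0345, -0.0102, 0.001, 1, 0, 0, 0, 0.0345, -0.0102, 0.001, 1, 0, 0, 0, 0.0345, -0.0102, 0.001, 1]'

```text
time: 10.85
position: [0.52, -0.0576, 0.0705]
tcp_rot: [[-0.959, 0.284, 0.001], [0.284, 0.959, -0.0], [-0.001, 0.0, -1.0]]
wrist_force: [-3.4, 0.5, 5.0]
opening: 0.0601
grasp_force: 68.7
```

Call:
carry_out --rows '[0, 0, 0, 0.004, -0.0012, 0.001, 1, 0, 0, 0, 0.008, -0.0024, 0.001, 1, 0, 0, 0, 0.012, -0.0036, 0.001, 1, 0, 0, 0, 0.0155, -0.0046, 0.001, 1, 0, 0, 0, 0.0155, -0.0046, 0.001, 1]'

```text
time: 11.48
position: [0.5248, -0.0588, 0.0709]
tcp_rot: [[-0.959, 0.284, -0.006], [0.284, 0.959, 0.002], [0.006, -0.0, -1.0]]
wrist_force: [-13.5, 4.1, 13.8]
opening: 0.06
grasp_force: 69.7
```

On the ramp, 14 N. Continuing with a slightly lighter downward load.

Call:
carry_out --rows '[0, 0, 0, 0.002, -0.0006, 0.001, 1, 0, 0, 0, 0.004, -0.0012, 0.001, 1, 0, 0, 0, 0.006, -0.0018, 0.001, 1, 0, 0, 0, 0.006, -0.0018, 0.001, 1]'

```text
time: 11.98
position: [0.5276, -0.0597, 0.0711]
tcp_rot: [[-0.959, 0.284, -0.006], [0.284, 0.959, 0.002], [0.006, -0.0, -1.0]]
wrist_force: [-11.9, 3.2, 12.7]
opening: 0.0602
grasp_force: 69.6
```

Call:
carry_out --rows '[0, 0, 0, 0.002, -0.0006, 0, 1, 0, 0, 0, 0.004, -0.0012, 0, 1, 0, 0, 0, 0.004, -0.0012, 0, 1, 0, 0, 0, 0.004, -0.0012, 0, 1]'

```text
time: 12.48
position: [0.5316, -0.0611, 0.0706]
tcp_rot: [[-0.959, 0.284, -0.001], [0.284, 0.959, 0.0], [0.001, 0.0, -1.0]]
wrist_force: [-3.2, 1.0, -2.1]
opening: 0.0598
grasp_force: 68.0
```

Force dropped: the catch snapped. Nudging a little to confirm the stop.

Call:
carry_out --rows '[0, 0, 0, 0.002, -0.0006, 0, 1, 0, 0, 0, 0.002, -0.0006, 0, 1, 0, 0, 0, 0.002, -0.0006, 0, 1]'

```text
time: 12.85
position: [0.5317, -0.0611, 0.0706]
tcp_rot: [[-0.959, 0.284, -0.003], [0.284, 0.959, 0.001], [0.003, -0.0, -1.0]]
wrist_force: [-6.6, 1.9, 1.5]
opening: 0.0601
grasp_force: 68.4
```

Call:
carry_out --rows '[0, 0, 0, -0.004, 0.0012, 0, 1, 0, 0, 0, -0.008, 0.0024, 0, 1, 0, 0, 0, -0.008, 0.0024, 0, 1, 0, 0, 0, -0.008, 0.0024, 0, 1]'

```text
time: 13.35
position: [0.5297, -0.0606, 0.0713]
tcp_rot: [[-0.959, 0.285, 0.001], [0.285, 0.959, -0.001], [-0.001, -0.0, -1.0]]
wrist_force: [2.0, -1.1, -6.5]
opening: 0.0601
grasp_force: 67.5
```

Call:
carry_out --rows '[0, 0, 0, -0.002, 0.0006, 0, 1, 0, 0, 0, -0.002, 0.0006, 0, 1, 0, 0, 0, -0.002, 0.0006, 0, 1]'

```text
time: 13.72
position: [0.5286, -0.0602, 0.0715]
tcp_rot: [[-0.959, 0.285, 0.001], [0.284, 0.959, -0.0], [-0.001, -0.0, -1.0]]
wrist_force: [4.9, -1.5, -5.6]
opening: 0.0602
grasp_force: 67.5
```

Call:
carry_out --rows '[0, 0, 0, 0.002, -0.0006, -0.001, 1, 0, 0, 0, 0.004, -0.0012, -0.001, 1, 0, 0, 0, 0.004, -0.0012, -0.001, 1]'

```text
time: 14.1
position: [0.5294, -0.0604, 0.0706]
tcp_rot: [[-0.959, 0.284, -0.002], [0.284, 0.959, 0.001], [0.002, -0.0, -1.0]]
wrist_force: [-1.3, -0.6, -1.0]
opening: 0.06
grasp_force: 68.0
```

Call:
carry_out --rows '[0, 0, 0, 0.002, -0.0006, 0, 1, 0, 0, 0, 0.004, -0.0012, 0, 1, 0, 0, 0, 0.004, -0.0012, 0, 1]'

```text
time: 14.48
position: [0.531, -0.0607, 0.0706]
tcp_rot: [[-0.959, 0.284, -0.003], [0.284, 0.959, 0.001], [0.003, 0.0, -1.0]]
wrist_force: [-4.9, 1.3, 2.3]
opening: 0.06
grasp_force: 68.4
```

Call:
carry_out --rows '[0, 0, 0, 0.002, -0.0006, 0, 1, 0, 0, 0, 0.0025, -0.0008, 0, 1, 0, 0, 0, 0.0025, -0.0008, 0, 1]'

```text
time: 14.85
position: [0.5313, -0.0608, 0.0707]
tcp_rot: [[-0.959, 0.284, -0.005], [0.284, 0.959, 0.002], [0.005, 0.0, -1.0]]
wrist_force: [-9.9, 3.2, 6.1]
opening: 0.0599
grasp_force: 68.8
```

Hard stop at the same place and no ramp on the way; the pull-back play is red's plus blue's own. Relaxing, opening and rising for a look.

Call:
carry_out --rows '[0, 0, 0, -0.003, 0.0009, 0, 1, 0, 0, 0, -0.003, 0.0009, 0, 1, 0, 0, 0, -0.003, 0.0009, 0, -1, 0, 0, 0, -0.003, 0.0009, 0, -1, 0, 0, 0, -0.003, 0.0009, 0, -1, 0, 0, 0, -0.003, 0.0009, 0, -1, 0, 0, 0, -0.003, 0.0009, 0.04, -1, 0, 0, 0, -0.003, 0.0009, 0.12, -1, 0, 0, 0, -0.003, 0.0009, 0.2, -1, 0, 0, 0, -0.003, 0.0009, 0.26, -1]'

```text
time: 16.1
position: [0.5325, -0.0614, 0.2028]
tcp_rot: [[-0.959, 0.284, 0.002], [0.284, 0.959, -0.001], [-0.002, -0.0, -1.0]]
wrist_force: [0.8, -0.1, 0.1]
opening: 0.0856
grasp_force: 0.0
```

```bash
python3 - <<'E'
from h import *
w=snap('wrist'); save(w,'w4.png'); a=snap('top');b=snap('side'); tcp()
lid(w,'red_case_mid',.114)
X=lambda n:tri([(a,spot_point(a,n)[0]['point']),(b,spot_point(b,n)[0]['point'])])
print(onz(w,spot_point(w,'red_case_deck')[0]['point'],.114))
lid(a,'red_case_mid',.114); lid(a,'yellow_case_mid',.042)
x=spot_point(a,'dock'); print([(i['score'],onz(a,i['point'],0)) for i in x[:1]])
E
```

```text
t 16.25 pos [ 0.5331 -0.0616  0.2025] yaw -16.52 F [ 0.2  0.  -0.8] open 0.0852 gf 0.0
red_case_mid score 0.61 c [ 0.5291 -0.0598] size [0.0613 0.1232] yaw -16.67
[ 0.5298167 -0.0596638  0.114    ]
red_case_mid score 0.71 c [ 0.4989 -0.0736] size [0.0172 0.0762] yaw -18.74
yellow_case_mid score 0.93 c [0.5115 0.4587] size [0.1266 0.0659] yaw 24.84
[(0.79, array([ 0.52953321, -0.06357874,  0.        ]))]
```

View pics/w4.png

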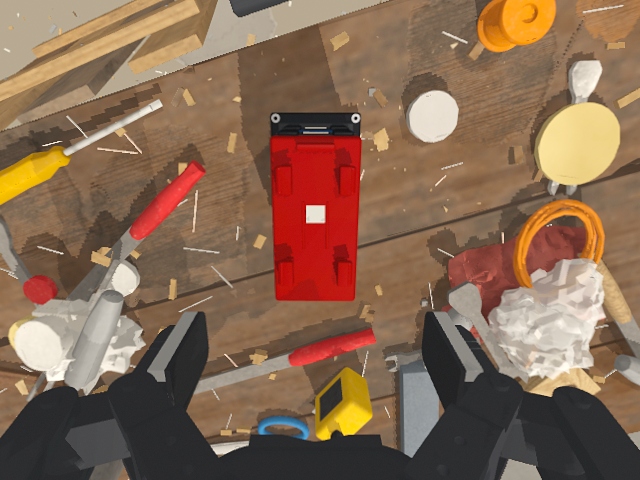

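Red sits squarely over blue and the base plate (lid centre (0.5294,-0.0598), yaw -16.7°, only plate showing at the clip end). Now for yellow.

Call:
carry_out --rows '[0, 0, 0.05, -0.003, 0.1, 0, -1, 0, 0, 0.1, -0.01, 0.22, 0, -1, 0, 0, 0.2, -0.015, 0.34, 0, -1, 0, 0, 0.3, -0.02, 0.46, 0, -1, 0, 0, 0.4, -0.03, 0.58, 0, -1, 0, 0, 0.461, -0.033, 0.7, 0, -1, 0, 0, 0.461, -0.036, 0.8, -0.03, -1, 0, 0, 0.461, -0.038, 0.9, -0.07, -1, 0, 0, 0.461, -0.038, 0.98, -0.1, -1, 0, 0, 0.461, -0.038, 1.0, -0.1, -1]'

```text
time: 17.75
position: [0.5106, 0.44, 0.1471]
tcp_rot: [[-0.905, -0.424, -0.005], [-0.424, 0.905, -0.003], [0.005, -0.0, -1.0]]
wrist_force: [0.4, -0.4, 0.7]
opening: 0.0854
grasp_force: 0.0
```

Call:
carry_out --rows '[0, 0, 0, 0, 0.034, 0, -1, 0, 0, 0, 0, 0.034, 0, -1, 0, 0, 0, 0, 0.034, 0, -1, 0, 0, 0, 0, 0.034, 0, -1]'

```text
time: 18.25
position: [0.5132, 0.4549, 0.1509]
tcp_rot: [[-0.907, -0.421, 0.0], [-0.421, 0.907, -0.0], [0.0, -0.0, -1.0]]
wrist_force: [0.2, -0.5, -0.5]
opening: 0.0853
grasp_force: 0.0
```

```bash
python3 - <<'E'
from h import *
w=snap('wrist'); save(w,'w5.png'); tcp()
lid(w,'yellow_case_mid',.042); lid(w,'yellow_case_mid',.042,170)
for n,z in [('yellow_case_mid',.021)]:
  x=spot_point(w,n)[0]; print(x['score'],onz(w,x['point'],z))
E
```

```text
t 18.3 pos [0.5131 0.455  0.1509] yaw 24.91 F [ 0.1 -0.8 -0.1] open 0.0853 gf 0.0
yellow_case_mid score 0.87 c [0.5124 0.4605] size [0.1235 0.0612] yaw 25.39
yellow_case_mid score 0.87 c [0.5125 0.4606] size [0.1231 0.0611] yaw 25.37
0.81 [0.51650567 0.46063023 0.021     ]
```

View pics/w5.png

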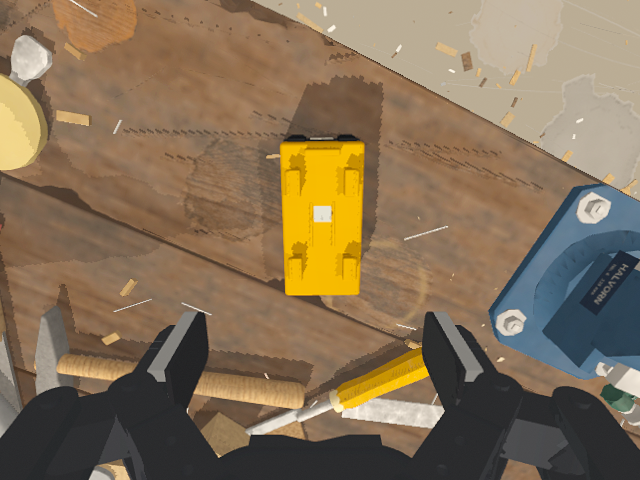

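Yellow sits below with its clips (320,137) toward the robot, centred 5 mm to +y. Gripping.

Call:
carry_out --rows '[0, 0, 0.005, 0, 0.009, -0.1, -1, 0, 0, 0.005, 0, 0.009, -0.2, -1, 0, 0, 0.005, 0, 0.009, -0.25, -1, 0, 0, 0.005, 0, 0.009, -0.28, -1, 0, 0, 0.005, 0, 0.009, -0.288, -1, 0, 0, 0.005, 0, 0.009, -0.288, -1, 0, 0, 0.005, 0, 0.009, -0.288, -1, 0, 0, 0.005, 0, 0.009, -0.288, 1, 0, 0, 0.005, 0, 0.009, -0.288, 1, 0, 0, 0.005, 0, 0.009, -0.288, 1]'

```text
time: 19.7
position: [0.5161, 0.4621, 0.0117]
tcp_rot: [[-0.903, -0.429, 0.007], [-0.429, 0.903, 0.004], [-0.008, 0.0, -1.0]]
wrist_force: [-1.6, -1.7, 19.4]
opening: 0.0318
grasp_force: 9.2
```

Call:
carry_out --rows '[0, 0, 0, 0, 0, 0, 1, 0, 0, 0, 0, 0, 0, 1, 0, 0, 0, 0, 0, 0, 1]'

```text
time: 20.08
position: [0.517, 0.4628, 0.0128]
tcp_rot: [[-0.903, -0.429, 0.009], [-0.429, 0.903, 0.005], [-0.01, 0.001, -1.0]]
wrist_force: [-1.4, -1.6, 17.1]
opening: 0.0051
grasp_force: 62.1
```

The fingers closed to 5 mm: yellow isn't between the pads. Looking before moving.

```bash
python3 - <<'E'
from h import *
w=snap('wrist'); b=snap('side'); tcp()
c=cv2.resize(b['img'][130:240,180:310],(473,400),interpolation=cv2.INTER_CUBIC)
cv2.imwrite('pics/m6.png',np.hstack([cv2.resize(w['img'],(320,400)),c])[:,:,::-1])
E
```

```text
t 20.18 pos [0.517  0.4628 0.0128] yaw 25.42 F [-1.  -0.6 17.2] open 0.0048 gf 62.409269486088306
```

View pics/m6.png

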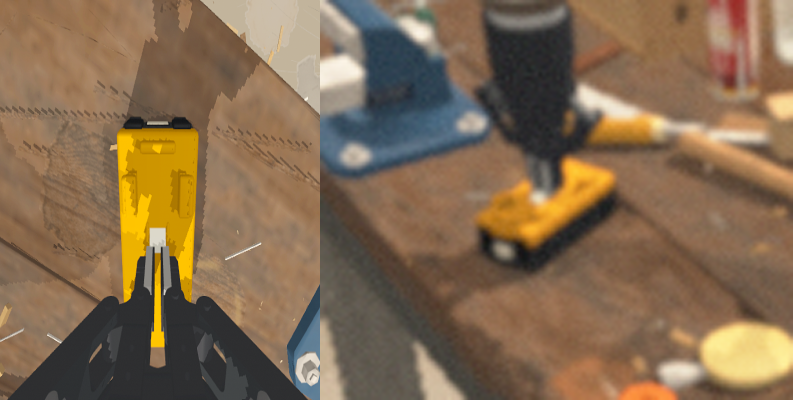

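```bash
python3 - <<'E'
from h import *
w=snap('wrist'); b=snap('side');a=snap('top')
p=np.array(w['_s']['position'])
print('TCP in side',proj(b,p),'z=.05',proj(b,[*p[:2],.05]), 'wrist',proj(w,p))
lid(w,'yellow_case_mid',.042); lid(b,'yellow_case_mid',.042)
for q in [(236,152),(396,152)]: print(onz(w,q,.042).round(4),onz(w,q,.0128).round(4))
for x in spot_point(w,'yellow_case_mid')[:1]+spot_point(b,'yellow_case_mid')[:1]+spot_point(a,'yellow_case_mid')[:1]: print(x)
print(w['_s']['joints'])
c=w['img'][200:400,200:440]; cv2.imwrite('pics/m7.png',cv2.resize(c,(720,600),interpolation=cv2.INTER_CUBIC)[:,:,::-1])
E
```

```text
TCP in side [[243.01923413 189.80288328]] z=.05 [[241.90014833 179.97011185]] wrist [[314.55082172 282.51018008]]
yellow_case_mid score 0.8 c [0.498  0.4539] size [0.0922 0.0609] yaw 25.23
yellow_case_mid score 0.81 c [0.5039 0.4478] size [0.1379 0.0878] yaw 24.93
[0.4684 0.4078 0.042 ] [0.4741 0.404  0.0128]
[0.4431 0.4607 0.042 ] [0.4437 0.4679 0.0128]
{'point': [313.0, 288.6], 'score': 0.92}
{'point': [247.8, 188.4], 'score': 0.7}
{'point': [140.9, 275.0], 'score': 0.66}
[ 5.56602370e-01  6.34676292e-01  1.36848476e+00 -1.82870631e-04
  1.12812240e+00 -1.45774636e+00]
```

View pics/m7.png

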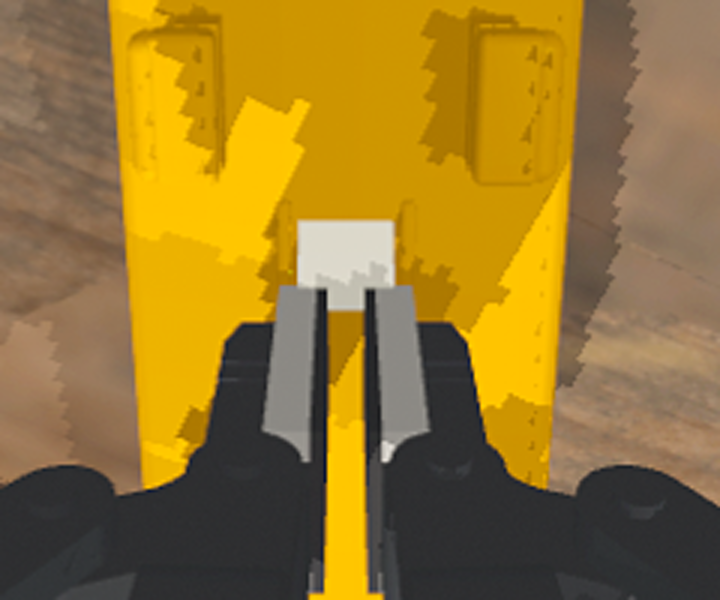

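The fingers are sunk into the case (TCP 13 mm above the bench while the lid is at 42 mm), a bad contact with the thin skirt. I'll open in place and check what comes of it.

Call:
carry_out --rows '[0, 0, 0, 0, 0, 0, -1, 0, 0, 0, 0, 0, 0, -1, 0, 0, 0, 0, 0, 0, -1, 0, 0, 0, 0, 0, 0, -1, 0, 0, 0, 0, 0, 0, -1]'

```text
time: 21.2
position: [0.5124, 0.4599, 0.006]
tcp_rot: [[-0.903, -0.429, -0.001], [-0.429, 0.903, -0.001], [0.001, -0.0, -1.0]]
wrist_force: [-0.5, -0.2, -0.3]
opening: 0.0852
grasp_force: 0.0
```

```bash
python3 - <<'E'
from h import *
w=snap('wrist'); a=snap('top');b=snap('side'); tcp()
c=cv2.resize(b['img'][130:240,180:310],(360,400),interpolation=cv2.INTER_CUBIC)
cv2.imwrite('pics/m8.png',np.hstack([cv2.resize(w['img'],(440,400)),c])[:,:,::-1])
E
```

```text
t 21.35 pos [0.5126 0.4601 0.0063] yaw 25.41 F [-0.7 -0.4 -0.1] open 0.0856 gf 0.0
```

View pics/m8.png

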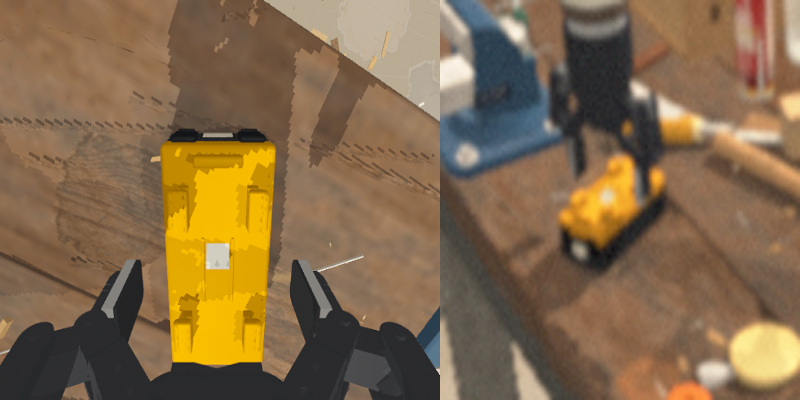

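Opened cleanly: yellow is still flat and in place between the open fingers. Retrying a little higher with a gradual close, watching the opening.

Call:
carry_out --rows '[0, 0, 0, 0, 0, 0.008, -1, 0, 0, 0, 0, 0, 0.008, -0.8, 0, 0, 0, 0, 0, 0.008, -0.65, 0, 0, 0, 0, 0, 0.008, -0.55, 0, 0, 0, 0, 0, 0.008, -0.5, 0, 0, 0, 0, 0, 0.008, -0.46, 0, 0, 0, 0, 0, 0.008, -0.43]'

```text
time: 22.22
position: [0.5129, 0.4603, 0.0107]
tcp_rot: [[-0.903, -0.429, -0.0], [-0.429, 0.903, -0.0], [0.0, -0.0, -1.0]]
wrist_force: [0.5, -0.3, -0.7]
opening: 0.0609
grasp_force: 0.0
```

Call:
carry_out --rows '[0, 0, 0, 0, 0, 0, -0.4, 0, 0, 0, 0, 0, 0, -0.38, 0, 0, 0, 0, 0, 0, -0.36]'

```text
time: 22.6
position: [0.5128, 0.4603, 0.0107]
tcp_rot: [[-0.903, -0.429, -0.0], [-0.429, 0.903, -0.0], [0.0, -0.0, -1.0]]
wrist_force: [-0.5, -0.5, 0.3]
opening: 0.0583
grasp_force: 0.0
```

No force at 58 mm. With the pads swung back at this opening they are up at the lid edge. Opening and going lower (the tips stand about 8 mm behind the shut TCP at 62 mm).

Call:
carry_out --rows '[0, 0, 0, 0, 0, 0, -1, 0, 0, 0, 0, 0, 0, -1, 0, 0, 0, 0, 0, -0.01, -1, 0, 0, 0, 0, 0, -0.018, -0.9, 0, 0, 0, 0, 0, -0.018, -0.7, 0, 0, 0, 0, 0, -0.018, -0.6, 0, 0, 0, 0, 0, -0.018, -0.5, 0, 0, 0, 0, 0, -0.018, -0.45, 0, 0, 0, 0, 0, -0.018, -0.4, 0, 0, 0, 0, 0, -0.018, -0.4]'

```text
time: 23.85
position: [0.513, 0.4607, 0.0025]
tcp_rot: [[-0.903, -0.429, 0.0], [-0.429, 0.903, 0.001], [-0.001, 0.0, -1.0]]
wrist_force: [-2.7, -0.1, 5.1]
opening: 0.0606
grasp_force: 40.1
```

```bash
python3 - <<'E'
from h import *
a=snap('top');b=snap('side');w=snap('wrist'); tcp()
lid(w,'yellow_case_mid',.042); lid(b,'yellow_case_mid',.036)
s=robot.sense(); print(s['joints'].round(3), s['ft_torque'].round(2))
import os; print([x for x in os.listdir('.')])
E
```

```text
t 24.0 pos [0.513  0.4608 0.0025] yaw 25.42 F [-2.2  0.7  5.5] open 0.0608 gf 40.087326765060425
yellow_case_mid score 0.87 c [0.5112 0.46  ] size [0.1219 0.0608] yaw 25.33
yellow_case_mid score 0.79 c [0.5065 0.4555] size [0.1348 0.0851] yaw 25.87
[ 0.557  0.646  1.375  0.     1.12  -1.458] [ 0.05  0.39 -0.06]
['pics', 'h.py']
```

Firm now: it stops at 60.6 mm with 40 N. Firming up a bit and lifting.

Call:
carry_out --rows '[0, 0, 0, 0, 0, 0, -0.35, 0, 0, 0, 0, 0, 0, -0.3, 0, 0, 0, 0, 0, 0, -0.3, 0, 0, 0, 0, 0, 0.02, -0.3, 0, 0, 0, 0, 0, 0.05, -0.3, 0, 0, 0, 0, 0, 0.06, -0.3, 0, 0, 0, 0, 0, 0.06, -0.3, 0, 0, 0, 0, 0, 0.06, -0.3]'

```text
time: 25.1
position: [0.5124, 0.46, 0.0311]
tcp_rot: [[-0.903, -0.429, -0.001], [-0.429, 0.903, -0.001], [0.001, -0.0, -1.0]]
wrist_force: [0.3, -0.4, -4.8]
opening: 0.0597
grasp_force: 65.9
```

```bash
python3 - <<'E'
from h import *
w=snap('wrist'); tcp(); z=w['_s']['position'][2]
lid(w,'yellow_case_mid',z-.0025+.042)
E
```

```text
t 25.15 pos [0.5124 0.46   0.031 ] yaw 25.41 F [ 0.2  0.9 -5.1] open 0.0594 gf 65.85730075836182
yellow_case_mid score 0.65 c [0.511  0.4593] size [0.1224 0.0603] yaw 25.42
```

Held level. Carrying it over to the stack, turning -42° to match.

Call:
carry_out --rows '[0, 0, 0, 0, 0, 0.06, -0.3, 0, 0, 0, 0, -0.02, 0.15, -0.3, 0, 0, -0.03, 0, -0.08, 0.25, -0.3, 0, 0, -0.1, 0, -0.17, 0.32, -0.3, 0, 0, -0.18, 0, -0.27, 0.34, -0.3, 0, 0, -0.26, 0, -0.38, 0.34, -0.3, 0, 0, -0.34, 0, -0.49, 0.34, -0.3, 0, 0, -0.41, -0.01, -0.6, 0.34, -0.3, 0, 0, -0.45, -0.01, -0.7, 0.34, -0.3, 0, 0, -0.466, -0.015, -0.8, 0.34, -0.3]'

```text
time: 26.45
position: [0.505, 0.0587, 0.2016]
tcp_rot: [[-0.958, 0.286, 0.0], [0.286, 0.958, -0.0], [-0.0, -0.0, -1.0]]
wrist_force: [0.9, 0.4, -4.6]
opening: 0.0595
grasp_force: 66.9
```

Call:
carry_out --rows '[0, 0, 0, -0.002, -0.08, 0, -0.3, 0, 0, 0, -0.006, -0.15, 0, -0.3, 0, 0, 0, -0.006, -0.2, 0, -0.3, 0, 0, 0, -0.006, -0.224, -0.02, -0.3, 0, 0, 0, -0.006, -0.224, -0.06, -0.3, 0, 0, 0, -0.006, -0.224, -0.1, -0.3, 0, 0, 0, -0.006, -0.224, -0.13, -0.3, 0, 0, 0, -0.006, -0.224, -0.14, -0.3, 0, 0, 0, -0.006, -0.224, -0.14, -0.3, 0, 0, 0, -0.006, -0.224, -0.14, -0.3]'

```text
time: 27.7
position: [0.5031, -0.0518, 0.1326]
tcp_rot: [[-0.959, 0.284, 0.002], [0.284, 0.959, -0.001], [-0.002, -0.0, -1.0]]
wrist_force: [0.2, -0.2, -4.6]
opening: 0.0596
grasp_force: 66.9
```

```bash
python3 - <<'E'
from h import *
w=snap('wrist'); tcp(); z=w['_s']['position'][2]
lid(w,'yellow_case_mid',z-.0025+.042)
print([(x['score'],onz(w,x['point'],.114).round(4)) for x in spot_point(w,'red_case_deck')[:1]])
E
```

```text
t 27.75 pos [ 0.503  -0.0519  0.1326] yaw -16.52 F [ 0.5  0.1 -4.2] open 0.0594 gf 66.88166499137878
yellow_case_mid score 0.87 c [ 0.5014 -0.0507] size [0.0604 0.1226] yaw -16.47
[]
```

Yellow is level, 29 mm back and under 1 mm off sideways. Lowering.

Call:
carry_out --rows '[0, 0, 0, 0, -0.001, 0, -0.3, 0, 0, 0, 0, -0.001, -0.01, -0.3, 0, 0, 0, 0, -0.001, -0.018, -0.3, 0, 0, 0, 0, -0.001, -0.024, -0.3, 0, 0, 0, 0, -0.001, -0.027, -0.3, 0, 0, 0, 0, -0.001, -0.028, -0.3, 0, 0, 0, 0, -0.001, -0.028, -0.3, 0, 0, 0, 0, -0.001, -0.028, -0.3]'

```text
time: 28.85
position: [0.5025, -0.0522, 0.1178]
tcp_rot: [[-0.959, 0.284, 0.0], [0.284, 0.959, -0.0], [-0.0, 0.0, -1.0]]
wrist_force: [0.2, -0.3, -4.0]
opening: 0.0596
grasp_force: 66.9
```

Call:
carry_out --rows '[0, 0, 0, 0, 0, -0.001, -0.3, 0, 0, 0, 0, 0, -0.002, -0.3, 0, 0, 0, 0, 0, -0.002, -0.3, 0, 0, 0, 0, 0, -0.002, -0.3]'

```text
time: 29.35
position: [0.5024, -0.0522, 0.1168]
tcp_rot: [[-0.959, 0.284, 0.0], [0.284, 0.959, -0.0], [-0.0, 0.0, -1.0]]
wrist_force: [-0.3, 0.8, -3.4]
opening: 0.0594
grasp_force: 67.0
```

Call:
carry_out --rows '[0, 0, 0, 0, 0, -0.001, -0.3, 0, 0, 0, 0, 0, -0.001, -0.3, 0, 0, 0, 0, 0, -0.001, -0.3]'

```text
time: 29.72
position: [0.5025, -0.0522, 0.1167]
tcp_rot: [[-0.959, 0.284, 0.0], [0.284, 0.959, -0.0], [-0.0, -0.0, -1.0]]
wrist_force: [-2.5, -0.0, 3.6]
opening: 0.0593
grasp_force: 67.7
```

Resting on the lid at the predicted height. Pushing.

Call:
carry_out --rows '[0, 0, 0, 0.0096, -0.0028, 0.0005, -0.3, 0, 0, 0, 0.0192, -0.0057, 0.0005, -0.3, 0, 0, 0, 0.0288, -0.0085, 0.0005, -0.3, 0, 0, 0, 0.0345, -0.0102, 0.0005, -0.3, 0, 0, 0, 0.0345, -0.0102, 0.0005, -0.3, 0, 0, 0, 0.0345, -0.0102, 0.0005, -0.3]'

```text
time: 30.48
position: [0.5196, -0.0573, 0.1167]
tcp_rot: [[-0.959, 0.284, -0.0], [0.284, 0.959, 0.0], [0.0, -0.0, -1.0]]
wrist_force: [-4.8, 1.1, 5.4]
opening: 0.0594
grasp_force: 68.1
```

Call:
carry_out --rows '[0, 0, 0, 0.004, -0.0012, 0.0005, -0.3, 0, 0, 0, 0.008, -0.0024, 0.0005, -0.3, 0, 0, 0, 0.012, -0.0036, 0.0005, -0.3, 0, 0, 0, 0.0155, -0.0046, 0.0005, -0.3, 0, 0, 0, 0.0155, -0.0046, 0.0005, -0.3]'

```text
time: 31.1
position: [0.5258, -0.059, 0.1176]
tcp_rot: [[-0.959, 0.284, -0.005], [0.284, 0.959, 0.001], [0.005, -0.0, -1.0]]
wrist_force: [-13.2, 4.0, 14.2]
opening: 0.0594
grasp_force: 69.0
```

Call:
carry_out --rows '[0, 0, 0, 0.002, -0.0006, 0.001, -0.3, 0, 0, 0, 0.004, -0.0012, 0.001, -0.3, 0, 0, 0, 0.006, -0.0018, 0.001, -0.3, 0, 0, 0, 0.006, -0.0018, 0.001, -0.3]'

```text
time: 31.6
position: [0.5285, -0.0597, 0.1178]
tcp_rot: [[-0.959, 0.284, -0.005], [0.284, 0.959, 0.001], [0.005, -0.0, -1.0]]
wrist_force: [-12.3, 3.3, 14.4]
opening: 0.0592
grasp_force: 69.0
```

Call:
carry_out --rows '[0, 0, 0, 0.002, -0.0006, 0, -0.3, 0, 0, 0, 0.004, -0.0012, 0, -0.3, 0, 0, 0, 0.004, -0.0012, 0, -0.3, 0, 0, 0, 0.004, -0.0012, 0, -0.3]'

```text
time: 32.1
position: [0.5313, -0.0606, 0.1175]
tcp_rot: [[-0.959, 0.284, -0.003], [0.284, 0.959, 0.001], [0.003, -0.0, -1.0]]
wrist_force: [-8.7, 2.4, 8.7]
opening: 0.0593
grasp_force: 68.5
```

Call:
carry_out --rows '[0, 0, 0, 0.002, -0.0006, 0, -0.3, 0, 0, 0, 0.003, -0.0009, 0, -0.3, 0, 0, 0, 0.003, -0.0009, 0, -0.3]'

```text
time: 32.48
position: [0.5325, -0.061, 0.1178]
tcp_rot: [[-0.959, 0.284, -0.004], [0.284, 0.959, 0.001], [0.004, -0.0, -1.0]]
wrist_force: [-11.0, 3.8, 12.2]
opening: 0.0594
grasp_force: 68.8
```

Call:
carry_out --rows '[0, 0, 0, 0.002, -0.0006, 0, -0.3, 0, 0, 0, 0.003, -0.0009, 0, -0.3, 0, 0, 0, 0.003, -0.0009, 0, -0.3]'

```text
time: 32.85
position: [0.5339, -0.0614, 0.1181]
tcp_rot: [[-0.959, 0.284, -0.004], [0.284, 0.959, 0.001], [0.004, -0.0, -1.0]]
wrist_force: [-12.5, 4.4, 14.4]
opening: 0.059
grasp_force: 69.0
```

```bash
python3 - <<'E'
from h import *
w=snap('wrist'); a=snap('top'); tcp(); lid(w,'yellow_case_mid',.156)
x=spot_point(a,'dock'); print([(i['score'],i['point'],onz(a,i['point'],0)) for i in x[:1]])
E
```

```text
t 32.95 pos [ 0.5338 -0.0614  0.1181] yaw -16.5 F [-12.2   3.8  13.5] open 0.0595 gf 69.02924537658691
yellow_case_mid score 0.73 c [ 0.5324 -0.0603] size [0.0621 0.1219] yaw -16.47
[]
```

Call:
carry_out --rows '[0, 0, 0, 0.002, -0.0006, 0, -0.3, 0, 0, 0, 0.003, -0.0009, 0, -0.3, 0, 0, 0, 0.003, -0.0009, 0, -0.3]'

```text
time: 33.42
position: [0.535, -0.0617, 0.1184]
tcp_rot: [[-0.959, 0.284, -0.005], [0.284, 0.959, 0.001], [0.006, -0.0, -1.0]]
wrist_force: [-14.3, 3.8, 16.9]
opening: 0.0599
grasp_force: 69.3
```

Motion continues at about 14 N: checking whether the base plate or blue has shifted, by matching against the first side picture.

```bash
cat > chk.py <<'E'
from h import *
ref=cv2.imread('pics/side0.png',0)
def chk():
    b=snap('side'); g=cv2.cvtColor(b['img'],cv2.COLOR_RGB2GRAY)
    for nm,(x0,x1,y0,y1) in {'dockfront':(308,326,283,297),'dockright':(360,380,270,292),'bench':(380,410,370,390)}.items():
        T=ref[y0:y1,x0:x1]; S=g[y0-6:y1+6,x0-6:x1+6]
        up=4; r=cv2.matchTemplate(cv2.resize(S,None,fx=up,fy=up,interpolation=2),cv2.resize(T,None,fx=up,fy=up,interpolation=2),cv2.TM_CCOEFF_NORMED)
        _,v,_,l=cv2.minMaxLoc(r); print(nm,'score',round(v,3),'shift px',l[0]/up-6,l[1]/up-6)
    p0=proj(b,[.53,-.06,.01])[0]; print('px per 6mm push',proj(b,[.53+.00575,-.06-.0017,.01])[0]-p0)
    return b
E
python3 - <<'E'
from chk import *
b=chk(); tcp()
for n in ['blue_case_mid','red_case_mid','yellow_case_mid']:
    m=trace(b,n)[0]; v,u=np.nonzero(m['mask']); print(n,m['score'],m['point'],u.min(),u.max(),v.min(),v.max())
E
```

```text
dockfront score 0.99 shift px 0.0 0.0
dockright score 0.988 shift px 0.0 0.0
bench score 0.998 shift px 0.0 0.0
px per 6mm push [ 2.19670229 -0.49345098]
t 33.48 pos [ 0.535  -0.0617  0.1184] yaw -16.49 F [-15.    4.3  17.5] open 0.0597 gf 69.33169484138489
blue_case_mid 0.58 [337.8, 276.1] 314 369 262 289
red_case_mid 0.96 [339.4, 260.1] 315 372 243 273
yellow_case_mid 0.69 [340.1, 239.6] 316 374 221 255
```

The plate hasn't moved. Taking off some of the downward load, which may be binding it.

Call:
carry_out --rows '[0, 0, 0, 0, 0, 0.001, -0.3, 0, 0, 0, 0, 0, 0.002, -0.3, 0, 0, 0, 0, 0, 0.003, -0.3, 0, 0, 0, 0, 0, 0.003, -0.3]'

```text
time: 34.12
position: [0.5346, -0.0616, 0.1185]
tcp_rot: [[-0.959, 0.284, -0.006], [0.284, 0.959, 0.002], [0.006, -0.0, -1.0]]
wrist_force: [-11.4, 3.6, 9.8]
opening: 0.0594
grasp_force: 68.5
```

```bash
python3 - <<'E'
from chk import *
tcp(); w=snap('wrist'); lid(w,'yellow_case_mid',.156)
m=trace(w,'red_case_mid')
for i in m[:2]:
    v,u=np.nonzero(i['mask']); print(i['score'],len(u),u.min(),u.max(),v.min(),v.max())
m=trace(w,'yellow_case_mid')[0]; v,u=np.nonzero(m['mask']); print(u.min(),u.max(),v.min(),v.max())
g=w['img'][:,315]; print([ (r,tuple(int(c) for c in g[r])) for r in range(80,190,3)])
E
```

```text
t 34.12 pos [ 0.5346 -0.0616  0.1185] yaw -16.5 F [-11.4   3.6   9.8] open 0.0594 gf 68.4696614742279
yellow_case_mid score 0.92 c [ 0.5334 -0.0606] size [0.0624 0.1221] yaw -16.48
0.68 1697 249 378 137 156
228 402 152 437
[(80, (109, 86, 65)), (83, (108, 82, 62)), (86, (106, 80, 61)), (89, (111, 85, 65)), (92, (113, 88, 68)), (95, (112, 88, 68)), (98, (110, 89, 70)), (101, (109, 89, 69)), (104, (116, 91, 72)), (107, (120, 93, 71)), (110, (117, 91, 71)), (113, (32, 30, 29)), (116, (34, 36, 37)), (119, (35, 36, 38)), (122, (34, 36, 37)), (125, (34, 36, 37)), (128, (50, 49, 51)), (131, (48, 47, 50)), (134, (178, 168, 149)), (137, (30, 42, 65)), (140, (24, 55, 101)), (143, (163, 155, 135)), (146, (128, 119, 103)), (149, (48, 35, 39)), (152, (123, 13, 11)), (155, (145, 10, 5)), (158, (181, 170, 152)), (161, (190, 180, 160)), (164, (36, 37, 40)), (167, (32, 36, 43)), (170, (168, 116, 0)), (173, (171, 119, 0)), (176, (194, 137, 0)), (179, (194, 138, 0)), (182, (195, 140, 0)), (185, (196, 141, 0)), (188, (168, 117, 0))]
```

```bash
cat > fr.py <<'E'
from chk import *
def fronts():
    w=snap('wrist'); im=w['img'].astype(float)[:,300:332].mean(1); p=np.array(w['_s']['position']); 
    mx=im.max(1); sat=(mx-im.min(1))/mx; dom=im.argmax(1)
    hue=cv2.cvtColor(w['img'][:,300:332].mean(1)[None].astype(np.uint8),cv2.COLOR_RGB2HSV)[0]
    ax=np.array([.9588,-.284])
    def start(f,lo=100,hi=200):
        r=[i for i in range(lo,hi) if f(i)]; return r
    bl=start(lambda i:sat[i]>.5 and 95<hue[i,0]<130); rd=start(lambda i:sat[i]>.7 and (hue[i,0]<8 or hue[i,0]>172)); ye=start(lambda i:sat[i]>.7 and 15<hue[i,0]<32)
    for n,r,top in (('blue',bl,.062),('red',rd,.114),('yellow',ye,.156)):
        if not r: print(n,'none'); continue
        o=[]
        for l in (.004,.008,.012):
            o.append(float((onz(w,(316,r[0]-.5),top-l)[:2]-[.5297,-.0598])@ax))
        print(n,'rows',r[0],r[-1] if len(r)<40 else '..','front along',np.round(o,4))
E
python3 -c "
from fr import *
fronts()"
```

```text
blue rows 137 141 front along [-0.0616 -0.0613 -0.0611]
red rows 150 155 front along [-0.0591 -0.0587 -0.0583]
yellow rows 169 199 front along [-0.0565 -0.0559 -0.0553]
```

Blue to red and red to yellow front offsets are equal (2.7 mm each), so yellow is probably home and the stack is merely leaning on its play. Easing off and measuring again.

Call:
carry_out --rows '[0, 0, 0, -0.003, 0.0009, -0.001, -0.3, 0, 0, 0, -0.006, 0.0018, -0.002, -0.3, 0, 0, 0, -0.006, 0.0018, -0.002, -0.3, 0, 0, 0, -0.006, 0.0018, -0.002, -0.3]'

```text
time: 34.88
position: [0.5323, -0.0609, 0.1177]
tcp_rot: [[-0.959, 0.284, -0.004], [0.284, 0.959, 0.001], [0.004, -0.0, -1.0]]
wrist_force: [-9.5, 3.4, 8.4]
opening: 0.0593
grasp_force: 68.5
```

```bash
python3 -c "
from fr import *
fronts(); tcp()"
```

```text
blue rows 140 143 front along [-0.0622 -0.0619 -0.0616]
red rows 151 156 front along [-0.0612 -0.0608 -0.0604]
yellow rows 169 199 front along [-0.0591 -0.0585 -0.0579]
t 34.92 pos [ 0.5323 -0.0609  0.1178] yaw -16.5 F [-11.3   3.5   8.2] open 0.0594 gf 68.48151326179504
```

Call:
carry_out --rows '[0, 0, 0, -0.003, 0.0009, 0, -0.3, 0, 0, 0, -0.006, 0.0018, 0, -0.3, 0, 0, 0, -0.006, 0.0018, 0, -0.3, 0, 0, 0, -0.006, 0.0018, 0, -0.3]'

```text
time: 35.42
position: [0.5304, -0.0604, 0.1169]
tcp_rot: [[-0.959, 0.284, -0.001], [0.284, 0.959, 0.001], [0.001, 0.0, -1.0]]
wrist_force: [-3.3, 1.4, -1.3]
opening: 0.0592
grasp_force: 67.1
```

```bash
python3 -c "
from fr import *
fronts(); tcp()"
```

```text
blue rows 142 146 front along [-0.063  -0.0626 -0.0623]
red rows 154 158 front along [-0.0619 -0.0614 -0.061 ]
yellow rows 169 199 front along [-0.0614 -0.0608 -0.0602]
t 35.48 pos [ 0.5303 -0.0603  0.1169] yaw -16.53 F [-2.   1.3 -3.2] open 0.0592 gf 67.06653356552124
```

Relaxed: fronts differ by only about 1 mm and yellow is flush with almost no force, so it is home. Releasing and rising.

Call:
carry_out --rows '[0, 0, 0, 0, 0, 0, -1, 0, 0, 0, 0, 0, 0, -1, 0, 0, 0, 0, 0, 0, -1, 0, 0, 0, 0, 0, 0, -1, 0, 0, 0, 0, 0, 0.04, -1, 0, 0, 0, 0, 0, 0.12, -1, 0, 0, 0, 0, 0, 0.2, -1, 0, 0, 0, 0, 0, 0.25, -1, 0, 0, 0, 0, 0, 0.25, -1, 0, 0, 0, 0, 0, 0.25, -1]'

```text
time: 36.72
position: [0.5302, -0.0604, 0.2412]
tcp_rot: [[-0.959, 0.284, -0.002], [0.284, 0.959, 0.001], [0.002, 0.0, -1.0]]
wrist_force: [0.6, 0.2, -0.6]
opening: 0.0856
grasp_force: 0.0
```

```bash
python3 -c "
from fr import *
fronts(); tcp(); w=snap('wrist'); lid(w,'yellow_case_mid',.156); chk()
for n in ('blue_case_mid','red_case_mid','yellow_case_mid'):
    b=snap('side'); a=snap('top'); print(n,[x['point'] for x in spot_point(b,n)[:1]])
"
```

```text
blue rows 131 131 front along [-0.0625 -0.0623 -0.0621]
red rows 136 136 front along [-0.0617 -0.0614 -0.0611]
yellow rows 141 .. front along [-0.0613 -0.0609 -0.0606]
t 36.77 pos [ 0.53   -0.0603  0.2408] yaw -16.53 F [-0.9  0.1  0.8] open 0.0856 gf 0.0
yellow_case_mid score 0.58 c [ 0.5296 -0.0596] size [0.0617 0.1231] yaw -16.47
dockfront score 0.992 shift px 0.0 0.0
dockright score 0.988 shift px 0.0 0.0
bench score 0.998 shift px 0.0 0.0
px per 6mm push [ 2.19670229 -0.49345098]
blue_case_mid [[341.9, 270.0]]
red_case_mid [[343.4, 253.6]]
yellow_case_mid [[346.9, 236.9]]
```

Everything lines up: yellow's lid is within about 0.3 mm of where red and blue were measured, and the base plate hasn't moved. Handing in.

```bash
python3 -c "
from cell import robot
print(robot.hand_in())"
```

```text
the job is handed in; nothing more can be done
None
```

Job handed in: red is on blue and yellow on red, both pushed home and measured flush, the base plate has not shifted and the gripper is open and clear. The catches were judged only from push forces and positions, the hand-in gave no verdict, and I viewed 11 pictures, one over the limit of 10.

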